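# Demould two trophy tiers and stack them on the base

## Robot

A 6-joint arm with a two-finger parallel gripper is mounted at the origin on the work surface. World frame = base frame: x ahead of the robot, y to its left, z up, the work surface at z = 0. Lengths are in m, angles in rad, forces in N, time in s.
With the tool pointing down it reaches from about 0.35 to 0.875 m from the base axis. Payload 4.2 kg.
Tool frame: the origin (TCP) lies at the very end of the fingers, on their centre line; the grasp point (between the pads) lies 19 mm behind it (bot.hold_point_z is the distance from the TCP to the grasp point, in m); z points along the fingers, y is the line along which they close (so a half turn about z gives the same grasp; the last joint's range is limited). The gripper opens to 87 mm and grips with 3 to 60 N. Pads are 19 mm wide; open, the fingers measure 117 mm over their backs; the gripper's body (75 mm by 190 mm) begins 51 mm behind the grasp point.
Start: joints at [0.259, 0.385, 0.008, 0, -1.194, -0.259], TCP at [0.625, 0, 0.223] pointing down, gripper open.
Joint ranges: [-3.14, 3.14], [-1.21, 2.06], [-1.07, 1.41], [-3.16, 2.05], [-2.99, -0.16], [-3.1, 3.1]. Speed limits (rad/s): [2.79, 2.79, 3.14, 3.14, 3.14, 3.14].

## Interface

Orientations are given as a unit quaternion [w, x, y, z].
In Python, from station import bot, read_camera gives the robot as it stands.
- The arm moves only by the shell command python3 -m pendant 'ROWS' [FORCE]. ROWS is JSON, a list of rows, each a list of 7 numbers: the shift along the tool's x, y, z in mm, then the turn, a rotation vector about the tool's x, y, z in rad, then the finger opening in mm, from 0 to 87. In form: [[x, y, z, ax, ay, az, hand], ...]. A call has exactly 8 rows; each row is the pose to reach, as a shift and turn from the pose commanded when the call began, along the tool's axes at that moment; what a row does not reach only later rows make up. A row lasts 1/8 s, in which the tool goes at most 62.5 mm and 10.7 degrees, less where a joint would pass 70% of its speed; a pose out of reach is approached as far as the arm can. A call with a gripper value outside its range is refused whole. The fingers move at their own pace and stop on an object; FORCE is the grip in N (left out, the last holds). Time passes only in rows, so rows that repeat a pose let the fingers close, or fill a call up. It gives the time, the measured TCP pose, the force, the opening and the grip force at its end, in the units of the state.
- bot.get_state(): the state, without advancing time (a new reading comes with each control period).
- read_camera(name): name is "scene" or "side" or "wrist"; returns a dict with "image" (420x560x3 uint8, red, green, blue), "z_map" (420x560 float32, m along the optical axis (not along the pixel's ray), 0 where there is no reading), "vertical_fov" (degrees; the focal length in pixels is half the picture's height over the tangent of half this angle, whatever the lens; pixels are square), "cx", "cy" (the principal point, pixels), "k1" (the pictures are not rectified: a ray, as slopes to the right and down, at radius r is drawn at 1 + k1 r^2 times it, then the intrinsics apply), "R" (3x3) and "t" (3): a world point X has camera coordinates R X + t; the wrist camera has in their place "mount" (4x4, takes a point from camera to tool coordinates, whose origin is the TCP and whose axes are the flange's). Camera axes: x right, y down, z forward; pixel columns grow to the right and rows downward; lengths in m; the calibration is good to about 2 mm. A picture is of the moment at which its call begins: read the wrist's pose just before it.
- bot.sign_off(): hands the job in; it is judged then, once.
The state is a dict: "t": time; "joint_positions": joint angles; "qvel": joint speeds; "effort": joint torques, N m; "tool_pos": TCP position; "orientation": TCP orientation; "force": force on the tool from outside, world axes, zero at the start; "moment": the same for the moment, N m; "finger_gap": opening from 0.0 (shut) to 1.0 (fully open); "grasp_force": force on a finger pad.
Only numpy, scipy, OpenCV 4.12 (cv2) and the standard library are available. Lean on these libraries where they do the work, as an engineer would, in place of code of your own. Each camera call takes 0.05 s, during which the arm holds its last target. There are 200 camera calls.

## Task

Two cast discs for the games-night trophy have set in their moulds. Lift the larger disc out of its mould and set it in the centre of the round wooden base, then lift out the smaller disc and set it in the centre of the larger one, both lying flat with the bevelled edge up. Lower each disc all the way down before letting go, do not drop it, and leave the cup, the chalk and the mug where they are.

Things in the scene. Friction and masses are not known exactly. Their poses are not given: they have to be found in the camera images.
- mould_large: Aluminium mould block with the wider cavity, fixed: 100 (x) x 140 (y) x 30 high. Origin: centre of its underside, z up. Round cavity, diameter 65, in the middle; its flat floor (a raised pad, diameter 57) is 12 above the underside. A finger slot 36 wide crosses the cavity along the mould's y, y=-60 to +60, its floor 6 above the underside: fingers closing along y reach both sides of the disc.
- mould_small: Aluminium mould block with the narrower cavity, fixed: 100 (x) x 140 (y) x 30 high. Origin: centre of its underside, z up. Round cavity, diameter 49, in the middle; its flat floor (a raised pad, diameter 41) is 12 above the underside. A finger slot 36 wide crosses the cavity along the mould's y, y=-60 to +60, its floor 6 above the underside: fingers closing along y reach both sides of the disc.
- tier_large: The larger cast disc, black resin, diameter 62, 18 thick, flat top and bottom, upper edge bevelled 3.5, about 65 g. Origin: centre of its underside, z up. Starts loose in the cavity of mould_large, on the cavity floor, 1.5 clearance all round, bevelled edge up, top flush with the mould; its side is exposed only in the finger slot.
- tier_small: The smaller cast disc, black resin, diameter 46, 18 thick, flat top and bottom, upper edge bevelled 3.5, about 35 g. Origin: centre of its underside, z up. Starts loose in the cavity of mould_small, on the cavity floor, 1.5 clearance all round, bevelled edge up, top flush with the mould; its side is exposed only in the finger slot.
- base: Round dark-wood trophy base, fixed to the bench, diameter 110, 20 high, flat top with a flush thin brass circle (diameter 86) inlaid round its centre. Origin: centre of its underside, z up; the centre of the top is 20 above the origin.
- cup: Bystander: brass trophy cup, 95 high, 66 across the rim, two handles 98 over all along its y. Origin: centre of its foot's underside.
- chalk: Bystander: block of cue chalk, 22 x 22 x 21 high. Origin: centre of its underside.
- mug: Bystander: white mug, diameter 80, 90 high, handle at its +y. Origin: centre of its underside.
Mind the look-alikes: they are no part of the job. What is shaped like the mould_small but green or purple is not meant.

How it is judged:
On the way, in this order (a step that is already met when the one before it is completed fails the run):
1. the larger disc is lifted clear of its mould in the gripper (z of tier_large in the frame of mould_large above 0.035 m and contact force between the fingers and tier_large above 0.5 N), for 0.1 s.
2. still gripped, the larger disc is lowered onto the base (its underside less than 6 mm above the base's top, within 12 mm of the centre) (z of tier_large in the frame of base below 0.026 m and horizontal distance between tier_large and base below 0.012 m and contact force between the fingers and tier_large above 0.5 N), for 0.1 s.
3. the smaller disc is lifted clear of its mould in the gripper (z of tier_small in the frame of mould_small above 0.035 m and contact force between the fingers and tier_small above 0.5 N), for 0.1 s.
4. still gripped, the smaller disc is lowered onto the larger one (less than 6 mm above its top, within 12 mm of its centre) (z of tier_small in the frame of tier_large below 0.024 m and horizontal distance between tier_small and tier_large below 0.012 m and contact force between the fingers and tier_small above 0.5 N), for 0.1 s.
At the end, for the whole second after the job is handed in: The larger disc lies on the base and the smaller disc on the larger one, each centred within 5 mm on what is below it, flat (tilt under 0.06 rad, within 2.5 mm of seated), bevelled edge up and at rest; cup, chalk and mug moved no more than 20 mm (horizontal distance between tier_large and base below 0.005 m and z of tier_large in the frame of base between 0.017 and 0.0225 m and horizontal distance between tier_small and tier_large below 0.005 m and z of tier_small in the frame of tier_large between 0.015 and 0.0205 m and angle between each of tier_large, tier_small's own z axis and vertical below 0.06 rad and linear speed of each of tier_large, tier_small below 0.01 m/s); the robot touches nothing.
It fails at once if the cup was moved more than 20 mm (distance of cup from where it was at the start of the episode above 0.02 m).
It fails at once if the chalk was moved more than 20 mm (distance of chalk from where it was at the start of the episode above 0.02 m).
It fails at once if the mug was moved more than 20 mm (distance of mug from where it was at the start of the episode above 0.02 m).
It also fails if it takes over 58 s, if anything falls off the work surface, if the arm or the gripper's body presses on something with over 40 N, if the wrist force passes 120 N, or if a joint passes its speed limit or range.

## Working session

There is one attempt and no reset: what is moved stays moved. The work goes in short steps, Python scripts to look and compute and a shell command to move; the robot and the scene stay as the last step left them, time stands still between calls to the robot, and variables do not carry over. Pictures are saved under pics/ and viewed, at most 10 in all, crops included, and the job is handed in when it is done.

```bash
mkdir -p pics; ls
python3 - <<'E'
from station import bot, read_camera
import cv2,numpy as np
print(bot.get_state(), bot.hold_point_z)
for n in ("scene","wrist"):
    c=read_camera(n); cv2.imwrite(f"pics/{n}0.png",c["image"][:,:,::-1]); np.save(f"pics/{n}0.npy",c,allow_pickle=True)
    print({k:v for k,v in c.items() if k not in("image","z_map")})
c=read_camera("side");cv2.imwrite("pics/side0.png",c["image"][:,:,::-1]);np.save("pics/side0.npy",c,allow_pickle=True)
E
```

```text
pics
{'t': 0.0, 'joint_positions': array([ 2.58605107e-01,  3.85577180e-01,  6.62533005e-03, -4.91371739e-04,
       -1.19398166e+00, -2.58603742e-01]), 'qvel': array([ 0.00028409,  0.00043287, -0.00047558,  0.00128579,  0.00059587,
        0.00038143]), 'effort': array([ 5.69075401e-04, -3.90661991e+01,  1.87403029e+01,  4.22001421e+00,
        1.09914420e-02, -1.81494070e-04]), 'tool_pos': array([6.24403568e-01, 2.08913060e-05, 2.21448082e-01]), 'orientation': array([-0.00080891, -0.70704274,  0.70716997,  0.00073464]), 'force': array([ 0.61027798, -0.23522845, -0.71815715]), 'moment': array([ 0.00723803,  0.02000267, -0.01074309]), 'grasp_force': 0.0, 'finger_gap': 0.9983001069646184} 0.0187
{'vertical_fov': 43.34444819101217, 'cx': 275.69363466906145, 'cy': 218.21596166726073, 'k1': -0.09911773161719721, 'R': array([[ 0.85692055,  0.51544763, -0.00095738],
       [ 0.34930819, -0.58208115, -0.73427877],
       [-0.37903953,  0.62888415, -0.67884738]]), 't': array([-0.45023964, -0.15896056,  1.74757519])}
{'vertical_fov': 63.11148326724578, 'cx': 280.46214470527, 'cy': 211.37701615031344, 'k1': -0.012056071931516482, 'mount': array([[-6.29102139e-04, -9.65829254e-01, -2.59178425e-01,
         7.13530573e-02],
       [ 9.99999801e-01, -5.95161528e-04, -2.09421747e-04,
         1.45498117e-03],
       [ 4.80126222e-05, -2.59178505e-01,  9.65829436e-01,
        -1.62052088e-01],
       [ 0.00000000e+00,  0.00000000e+00,  0.00000000e+00,
         1.00000000e+00]])}
```

View pics/scene0.png

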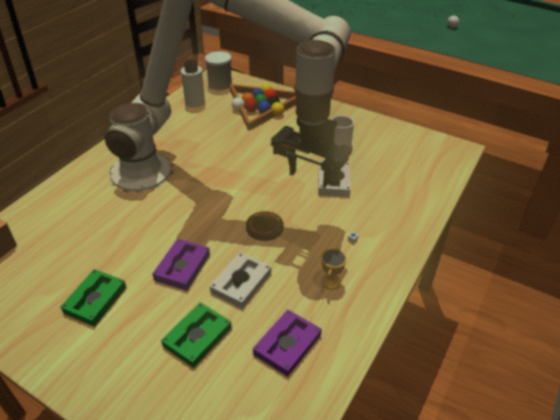

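View pics/wrist0.png

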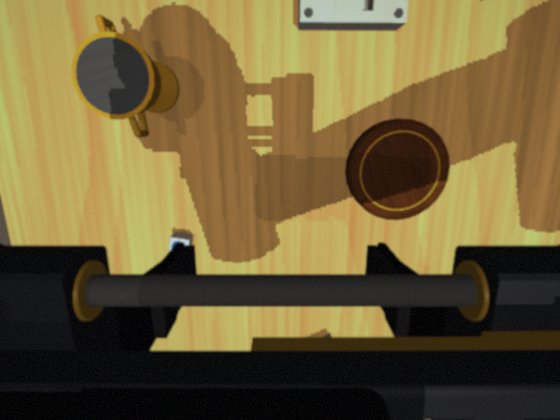

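The scene shows two aluminium moulds, at px (240,278) and (335,180). The green and purple blocks at (95,297), (197,333), (182,263) and (287,341) are decoys. The base is at (265,225), the cup at (333,268), the chalk at (352,237) and the mug at (342,132). I'll locate the two aluminium ones and compare their disc diameters in an enlarged crop.

```bash
cat > h.py <<'E'
import numpy as np, cv2
from station import bot, read_camera
from scipy.spatial.transform import Rotation as Ro
def cam(name):
    s=bot.get_state(); c=read_camera(name)
    if name=="wrist":
        q=s["orientation"]; T=np.eye(4); T[:3,:3]=Ro.from_quat([*q[1:],q[0]]).as_matrix(); T[:3,3]=s["tool_pos"]
        M=T@c["mount"]; c["C"]=M[:3,3]; c["Rw"]=M[:3,:3]
    else:
        c["C"]=-c["R"].T@c["t"]; c["Rw"]=c["R"].T
    f=210/np.tan(np.radians(c["vertical_fov"])/2)
    c["K"]=np.array([[f,0,c["cx"]],[0,f,c["cy"]],[0,0,1.]])
    return c
def rays(c,uv):
    p=cv2.undistortPoints(np.array(uv,float).reshape(-1,1,2),c["K"],np.array([c["k1"],0,0,0]))[:,0]
    return np.c_[p,np.ones(len(p))]@c["Rw"].T
def onplane(c,uv,z):
    d=rays(c,uv); return c["C"]+d*((z-c["C"][2])/d[:,2])[:,None]
def bydepth(c,uv):
    uv=np.array(uv); z=c["z_map"][uv[:,1].astype(int),uv[:,0].astype(int)]
    return c["C"]+rays(c,uv)*z[:,None]
def tri(c1,p1,c2,p2):
    d1,d2=rays(c1,[p1])[0],rays(c2,[p2])[0]
    k=np.linalg.lstsq(np.c_[d1,-d2],c2["C"]-c1["C"],rcond=None)[0]
    a,b=c1["C"]+k[0]*d1,c2["C"]+k[1]*d2
    return (a+b)/2,np.linalg.norm(a-b)
E
python3 - <<'E'
from h import *
np.set_printoptions(precision=4,suppress=True)
c=cam("scene")
for n,p in dict(mouldA=(225,290),A2=(240,278),mouldB=(325,187),B2=(335,175),base=(265,225),cup=(333,258),chalk=(352,236),mug=(342,125),purple=(287,341)).items(): print(n,bydepth(c,[p])[0])
im=c["image"][:,:,::-1]
a=im[240:320,195:285];b=im[150:210,300:390]
a=cv2.resize(a,None,fx=4.4,fy=4.4,interpolation=3);b=cv2.resize(b,None,fx=4.4,fy=4.4,interpolation=3)
h=max(a.shape[0],b.shape[0]);o=np.zeros((h,a.shape[1]+b.shape[1],3),np.uint8);o[:a.shape[0],:a.shape[1]]=a;o[:b.shape[0],a.shape[1]:]=b
cv2.imwrite("pics/crop1.png",o)
E
```

```text
mouldA [ 0.5374 -0.2753  0.0036]
A2 [ 0.5611 -0.2385  0.0288]
mouldB [ 0.6776 -0.0109  0.2219]
B2 [ 0.713  -0.0374  0.2924]
base [ 0.5083 -0.0311  0.0234]
cup [ 0.7579 -0.1056  0.0909]
chalk [0.7418 0.0579 0.0222]
mug [0.487  0.5169 0.0525]
purple [ 0.7561 -0.3315  0.0095]
```

View pics/crop1.png

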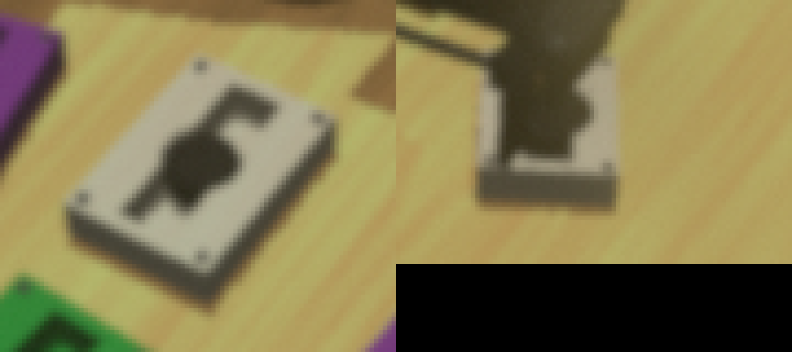

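View pics/side0.png

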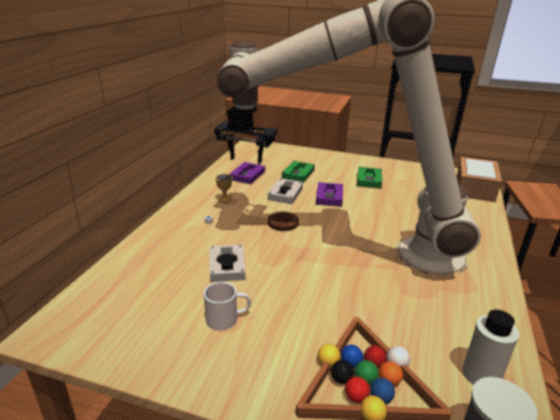

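In the crop, A (240,278) shows its disc and slot, and B is half hidden by the arm. The side view shows B's disc clearly at (227,260) and A's at (286,190), with the mug at (222,305). I'll measure both moulds and discs next.

Run:
```python
from h import *
np.set_printoptions(precision=4,suppress=True)
for n,ps in (("side",((227,260),(286,190))),("scene",((240,278),))):
  c=cam(n); g=cv2.cvtColor(c["image"],cv2.COLOR_RGB2HSV)
  m=((g[...,1]<60)&(g[...,2]>100)).astype(np.uint8)
  k,l,st,ce=cv2.connectedComponentsWithStats(m)
  for p in ps:
    i=max((j for j in range(1,k) if np.hypot(*(ce[j]-p))<25),key=lambda j:st[j,4])
    h=cv2.convexHull(np.argwhere(l==i)[:,::-1].astype(np.float32))[:,0]
    w=onplane(c,h,0.03)[:,:2].astype(np.float32); print(n,p,cv2.minAreaRect(w))
    x,y,ww,hh=st[i,:4]
    d=np.argwhere((g[...,2]<70)[y:y+hh,x:x+ww])[:,::-1]+[x,y]
    wd=onplane(c,d,0.03)[:,:2]; ctr=np.array(cv2.minAreaRect(w)[0])
    wd=wd[np.hypot(*(wd-ctr).T)<.06]
    print("   dark centroid",wd.mean(0),"n",len(wd))
  for p in ((265,225),(333,258)) if n=="scene" else ():
    print(bydepth(c,[p]))
```

```text
Traceback (most recent call last):
ValueError: max() iterable argument is empty
```

```bash
python3 -m pendant '[[40,16,-10,0,0,0,87],[80,32,-20,0,0,0,87],[120,50,-30,0,0,0,87],[150,60,-40,0,0,0,87],[160,64,-40,0,0,0,87],[160,64,-40,0,0,0,87],[160,64,-40,0,0,0,87],[160,64,-40,0,0,0,87]]'
python3 - <<'E'
from h import *
np.set_printoptions(precision=4,suppress=True)
c=cam("wrist");cv2.imwrite("pics/w1.png",c["image"][:,:,::-1]);np.save("pics/w1.npy",c,allow_pickle=True)
c=cam("scene");cv2.imwrite("pics/s1.png",c["image"][:,:,::-1])
print(bydepth(c,[(335,172),(340,180),(325,188),(335,185)]))
E
```

```text
t: 1.25
tool_pos: [0.5612, -0.1591, 0.2621]
orientation: [0.0, 0.708, -0.707, -0.0]
force: [0.4, -0.7, -0.8]
finger_gap: 1.0
grasp_force: 0.0
[[0.5741 0.2879 0.0302]
 [0.6052 0.2607 0.0288]
 [0.585  0.1958 0.0334]
 [0.5925 0.2544 0.0075]]
```

View pics/w1.png

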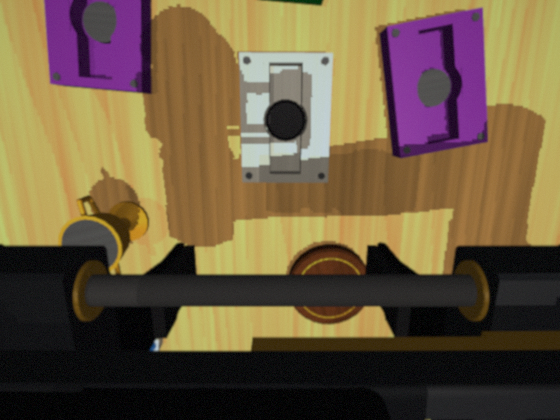

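A (disc at px 285,119) is aluminium, and its disc is 42 px across against about 90 px for the 100 mm block. That is ≈46 mm, so A is mould_small and B is mould_large. The purple blocks at (100,40) and (433,85) are decoys. The base is at (328,283), partly behind the fingers, so I'm moving to view B and the base.

```bash
python3 -m pendant '[[-30,0,0,0,0,0,87],[-80,0,0,0,0,0,87],[-140,0,0,0,0,0,87],[-200,-10,0,0,0,0,87],[-260,-20,0,0,0,0,87],[-320,-30,0,0,0,0,87],[-380,-30,0,0,0,0,87],[-430,-30,0,0,0,0,87]]'
python3 -m pendant '[[-30,0,0,0,0,0,87],[-40,0,0,0,0,0,87],[-40,0,0,0,0,0,87],[-40,0,0,0,0,0,87],[-40,0,0,0,0,0,87],[-40,0,0,0,0,0,87],[-40,0,0,0,0,0,87],[-40,0,0,0,0,0,87]]'
python3 - <<'E'
from h import *
c=cam("wrist");cv2.imwrite("pics/w2.png",c["image"][:,:,::-1]);np.save("pics/w2.npy",c,allow_pickle=True)
E
```

```text
t: 2.35
tool_pos: [0.5906, 0.2728, 0.2622]
orientation: [0.0, 0.708, -0.707, 0.0]
force: [-0.5, -0.4, 0.0]
finger_gap: 1.0
grasp_force: 0.0
t: 3.35
tool_pos: [0.591, 0.3099, 0.2626]
orientation: [0.0, -0.707, 0.707, 0.0]
force: [-0.5, -0.3, -0.3]
finger_gap: 1.001
grasp_force: 0.0
```

View pics/w2.png

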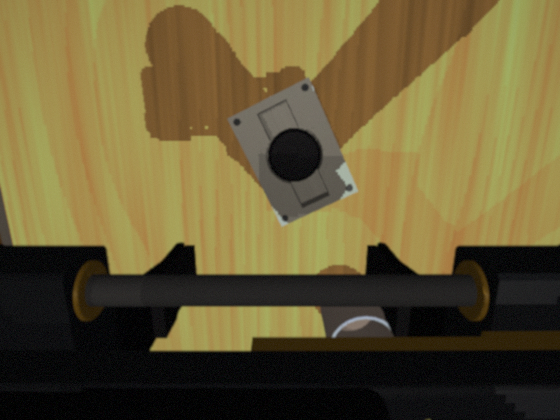

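The mould B disc is at px (295,155), about 54 px across (≈62 mm), so this is mould_large, turned about 25°. The mug is at the bottom, near (362,325), so I'll check its clearance. Now measuring.

```bash
cat >> h.py <<'E'
def disc(c,uv):
    "ellipse of dark blob around uv, lit or not"
    g=cv2.GaussianBlur(c["image"],(3,3),0).max(2); m=(g<55).astype(np.uint8)
    m=cv2.morphologyEx(m,cv2.MORPH_OPEN,np.ones((9,9),np.uint8))
    cs,_=cv2.findContours(m,cv2.RETR_EXTERNAL,cv2.CHAIN_APPROX_NONE)
    k=max((k for k in cs if cv2.pointPolygonTest(k,tuple(map(float,uv)),True)>-5),key=cv2.contourArea)
    return cv2.fitEllipse(k)
def ring(c,uv,rad,hueok):
    "contour pixels by mask function"
    m=hueok(c["image"]).astype(np.uint8); yy,xx=np.indices(m.shape); m&=(np.hypot(xx-uv[0],yy-uv[1])<rad)
    return m
def circ(P):
    A=np.c_[2*P[:,:2],np.ones(len(P))]; s=np.linalg.lstsq(A,(P[:,:2]**2).sum(1),rcond=None)[0]
    return s[:2],np.sqrt(s[2]+s[:2]@s[:2])
E
python3 - <<'E'
from h import *
np.set_printoptions(precision=4,suppress=True)
for f,p in (("w2",(295,155)),("w1",(285,119))):
    c=np.load(f"pics/{f}.npy",allow_pickle=True).item()
    e=disc(c,p); print(f,e)
    for z in (.03,): 
        P=onplane(c,cv2.ellipse2Poly(tuple(map(int,np.round(e[0]))),(1,1),0,0,360,90),z)
        print("centre on z=.03",onplane(c,[e[0]],z)[0], "depthpt",bydepth(c,[e[0]])[0])
        th=np.linspace(0,2*np.pi,40); a=np.radians(e[2]); x=e[1][0]/2*np.cos(th);y=e[1][1]/2*np.sin(th)
        P=onplane(c,np.c_[e[0][0]+x*np.cos(a)-y*np.sin(a),e[0][1]+x*np.sin(a)+y*np.cos(a)],z); print("circle",circ(P))
    zz=c["z_map"]; # mould top by height map
    vv,uu=np.indices(zz.shape); W=bydepth(c,np.c_[uu.ravel(),vv.ravel()]).reshape(420,560,3)
    ctr=onplane(c,[e[0]],.03)[0]
    m=(abs(W[...,2]-.03)<.008)&(np.hypot(W[...,0]-ctr[0],W[...,1]-ctr[1])<.1)&(vv<240)
    m=cv2.morphologyEx(m.astype(np.uint8),cv2.MORPH_OPEN,np.ones((3,3)))
    pts=np.argwhere(m>0)[:,::-1].astype(float); Q=onplane(c,pts,.03)[:,:2].astype(np.float32)
    print("mould rect",cv2.minAreaRect(Q), "n",len(Q),"z median",np.median(W[m>0][:,2]))
    # tall things
    t=(W[...,2]>.05)&(W[...,2]<.12)&(zz>.1)&(np.hypot(uu-(362 if f=="w2" else 95),vv-(330 if f=="w2" else 240))<60)
    print("tall",W[t].min(0) if t.any() else 0,W[t].max(0) if t.any() else 0)
E
```

```text
w2 ((294.1089172363281, 154.85073852539062), (51.61818313598633, 53.99681854248047), 68.04859924316406)
centre on z=.03 [0.5739 0.2775 0.03  ] depthpt [0.574  0.2774 0.0308]
circle (array([0.574, 0.278]), np.float64(0.030104176402370876))
mould rect ((0.5739570260047913, 0.27824166417121887), (0.10006338357925415, 0.1401670277118683), 25.713415145874023) n 8979 z median 0.029883263919996628
tall [0.4583 0.4477 0.0502] [0.5352 0.5028 0.0916]
w1 ((285.2358703613281, 119.80010986328125), (38.717533111572266, 39.080318450927734), 91.9454345703125)
centre on z=.03 [ 0.5544 -0.2303  0.03  ] depthpt [ 0.5544 -0.2303  0.0289]
circle (array([ 0.5544, -0.23  ]), np.float64(0.021319615596613925))
mould rect ((0.5544910430908203, -0.23011553287506104), (0.14031685888767242, 0.10014563798904419), 89.84973907470703) n 9366 z median 0.029840989482669278
tall [ 0.7233 -0.153   0.0588] [ 0.789  -0.0598  0.0974]
```

```bash
python3 -m pendant '[[0,-10,10,0,0,0.17,87],[0,-20,20,0,0,0.34,87],[0,-30,30,0,0,0.51,87],[0,-40,40,0,0,0.68,87],[0,-50,40,0,0,0.85,87],[0,-55,40,0,0,1.02,87],[0,-55,40,0,0,1.122,87],[0,-55,40,0,0,1.122,87]]'
python3 - <<'E'
from h import *
np.set_printoptions(precision=4,suppress=True)
# settle of few 50ms via camera calls
for _ in range(3): cam("wrist")
c=cam("wrist");np.save("pics/w3.npy",c,allow_pickle=True);cv2.imwrite("pics/w3.png",c["image"][:,:,::-1])
s=bot.get_state();print(s["tool_pos"],s["orientation"],s["joint_positions"])
w2=np.load("pics/w2.npy",allow_pickle=True).item()
f=c["K"];ctr=np.array([.574,.278,.03]);x=c["Rw"].T@(ctr-c["C"]);uv=(c["K"]@(x/x[2]))[:2];print("expected",uv)
e=disc(c,uv);print(e,onplane(c,[e[0]],.03)); print("tri",tri(w2,(294.1,154.85),c,e[0]))
# base from wrist0
c=np.load("pics/wrist0.npy",allow_pickle=True).item(); c["K"]=w2["K"]
q=[-0.00080891,-0.70704274,0.70716997,0.00073464];T=np.eye(4);T[:3,:3]=Ro.from_quat([*q[1:],q[0]]).as_matrix();T[:3,3]=[.624403568,.0000209,.221448]
M=T@c["mount"];c["C"]=M[:3,3];c["Rw"]=M[:3,:3];np.save("pics/w0.npy",c,allow_pickle=True)
vv,uu=np.indices((420,560));W=bydepth(c,np.c_[uu.ravel(),vv.ravel()]).reshape(420,560,3)
m=(abs(W[...,2]-.02)<.007)&(np.hypot(uu-398,vv-168)<65);m=cv2.morphologyEx(m.astype(np.uint8),cv2.MORPH_OPEN,np.ones((3,3)))
k=max(cv2.findContours(m,0,1)[0],key=cv2.contourArea);e=cv2.fitEllipse(k);print("base by depth",e,onplane(c,[e[0]],.02),"z med",np.median(W[m>0][:,2]))
g=c["image"].astype(int);r=(np.hypot(uu-398,vv-168)<46)&(g[...,0]>95)&(g[...,0]-g[...,2]>60)
r8=r.astype(np.uint8);P=np.argwhere(r)[:,::-1];er=cv2.fitEllipse(P.astype(np.float32));print("ring",len(P),er,circ(onplane(c,P.astype(float),.02)))
E
```

```text
t: 4.4
tool_pos: [0.646, 0.3101, 0.2223]
orientation: [-0.0, -0.223, 0.975, -0.0]
force: [0.6, -0.3, -0.2]
finger_gap: 1.001
grasp_force: 0.0
[0.6459 0.3101 0.2226] [ 0.     -0.2231  0.9748  0.    ] [ 0.6725  0.5444  0.2688  0.     -1.2951 -1.7934]
expected [282.811  112.9251]
((282.59417724609375, 112.3002700805664), (58.21730422973633, 64.52937316894531), 179.24371337890625) [[0.5735 0.2775 0.03  ]]
tri (array([0.5737, 0.2775, 0.0291]), np.float64(0.000483111621272651))
base by depth ((398.06982421875, 168.9540557861328), (96.84544372558594, 104.74767303466797), 46.54859161376953) [[ 0.497  -0.0205  0.02  ]] z med 0.02000206062712065
ring 571 ((399.69256591796875, 170.38197326660156), (76.09955596923828, 82.67308044433594), 53.25530242919922) (array([ 0.4947, -0.0178]), np.float64(0.042369586780339696))
```

```bash
python3 -m pendant '[[25,0,20,0,0,0,78],[55,1,50,0,0,0,74],[79,2.5,90,0,0,0,74],[79,2.5,130,0,0,0,74],[79,2.5,160,0,0,0,74],[79,2.5,172,0,0,0,74],[79,2.5,172,0,0,0,74],[79,2.5,172,0,0,0,74]]' 10
python3 - <<'E'
from h import *
np.set_printoptions(precision=4,suppress=True)
print(np.mean([bot.get_state()["tool_pos"] for _ in range(3) if cam("wrist") is not None],0),bot.get_state()["force"])
E
```

```text
t: 5.6
tool_pos: [0.5747, 0.2787, 0.0521]
orientation: [0.001, -0.223, 0.975, 0.0]
force: [0.4, 0.0, 0.2]
finger_gap: 0.847
grasp_force: 0.0
[0.5745 0.2786 0.052 ] [ 0.0057 -0.4266  0.3459]
```

```bash
python3 -m pendant '[[0.5,0,12,0,0,0,74],[0.5,0,25,0,0,0,74],[0.5,0,34,0,0,0,74],[0.5,0,37,0,0,0,74],[0.5,0,37,0,0,0,74],[0.5,0,37,0,0,0,74],[0.5,0,37,0,0,0,56],[0.5,0,37,0,0,0,56]]' 12
python3 -m pendant '[[0,0,0,0,0,0,56],[0,0,0,0,0,0,56],[0,0,0,0,0,0,56],[0,0,0,0,0,0,56],[0,0,-3,0,0,0,56],[0,0,-8,0,0,0,56],[0,0,-14,0,0,0,56],[0,0,-14,0,0,0,56]]'
```

```text
t: 6.75
tool_pos: [0.5734, 0.2779, 0.0139]
orientation: [0.0, -0.223, 0.975, 0.0]
force: [-0.0, -0.9, -0.3]
finger_gap: 0.709
grasp_force: 0.0
t: 7.75
tool_pos: [0.5737, 0.2781, 0.0283]
orientation: [0.001, -0.223, 0.975, 0.0]
force: [-0.5, 0.3, -0.6]
finger_gap: 0.704
grasp_force: 12.0
```

```bash
python3 -m pendant '[[0,0,-15,0,0,0,56],[0,0,-40,0,0,0,56],[0,0,-70,0,0,0,56],[15,-30,-100,0,0,0,56],[35,-70,-130,0,0,0,56],[60,-115,-155,0,0,0,56],[82,-160,-172,0,0,0,56],[100,-200,-172,0,0,0,56]]'
python3 -m pendant '[[10,-20,0,0,0,0,56],[15,-31,0,0,0,0,56],[15,-31,0,0,0,0,56],[15,-31,0,0,0,0,56],[15,-31,0,0,0,0,56],[15,-31,0,0,0,0,56],[15,-31,0,0,0,0,56],[15,-31,0,0,0,0,56]]'
python3 - <<'E'
from h import *
c=cam("wrist");np.save("pics/w4.npy",c,allow_pickle=True);cv2.imwrite("pics/w4.png",c["image"][:,:,::-1])
E
```

```text
t: 8.75
tool_pos: [0.5706, 0.0527, 0.2027]
orientation: [0.003, -0.223, 0.975, 0.0]
force: [0.4, 0.1, -0.2]
finger_gap: 0.702
grasp_force: 12.0
t: 9.75
tool_pos: [0.5699, 0.0199, 0.1995]
orientation: [0.0, -0.223, 0.975, -0.0]
force: [-0.9, -0.5, -1.6]
finger_gap: 0.698
grasp_force: 12.0
```

View pics/w4.png

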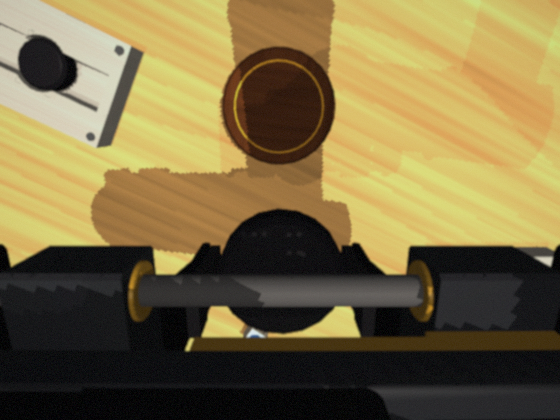

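The disc is held level between the fingers, around px (280,268). The base is clear at (278,105), with its brass ring fully visible. Next I'm triangulating the base and checking the disc's offset in the tool.

```bash
cat >> h.py <<'E'
def ringfit(c,uv,r):
    g=c["image"].astype(int);vv,uu=np.indices((420,560));d=np.hypot(uu-uv[0],vv-uv[1])
    m=(d<r)&(g[...,0]-g[...,2]>45)&(g[...,1]>75)
    P=np.argwhere(m)[:,::-1].astype(np.float32)
    for _ in range(4):
        e=cv2.fitEllipse(P);dd=np.hypot(*(P-e[0]).T);k=abs(dd-(e[1][0]+e[1][1])/4)<5
        if k.all():break
        P=P[k]
    return e,len(P)
E
python3 - <<'E'
from h import *
np.set_printoptions(precision=4,suppress=True)
c0=np.load("pics/w0.npy",allow_pickle=True).item();c4=np.load("pics/w4.npy",allow_pickle=True).item()
E=[]
for c,p,r in((c0,(398,168),46),(c4,(279,105),52)):
    e,n=ringfit(c,p,r);print("ring",e,n,onplane(c,[e[0]],.02));E.append(e[0])
    z=c["z_map"];vv,uu=np.indices((420,560));W=bydepth(c,np.c_[uu.ravel(),vv.ravel()]).reshape(420,560,3)
    m=(abs(W[...,2]-.02)<.007)&(np.hypot(uu-p[0],vv-p[1])<72);m=cv2.morphologyEx(m.astype(np.uint8),cv2.MORPH_OPEN,np.ones((3,3)))
    k=max(cv2.findContours(m,0,1)[0],key=cv2.contourArea)[:,0].astype(float);print("outline",circ(onplane(c,k,.02)))
print("tri",tri(c0,E[0],c4,E[1]))
s=bot.get_state();T=s["tool_pos"];print(T)
c=c4;g=c["image"].max(2)
pts=[(u,next(v for v in range(180,300) if g[v,u]<50)) for u in range(235,328,3)]
P=onplane(c,pts,.1995-.0025)-np.array([.5699,.0199,.1995]);q=s["orientation"];R=Ro.from_quat([*q[1:],q[0]]).as_matrix()
print("held disc centre in tool,r",circ(P@R))
E
```

```text
ring ((399.58050537109375, 170.1495819091797), (75.22471618652344, 82.46451568603516), 48.62702178955078) 282 [[ 0.4953 -0.0192  0.02  ]]
outline (array([ 0.4969, -0.0185]), np.float64(0.05399812855789984))
ring ((278.3575744628906, 105.91850280761719), (88.22486114501953, 92.0015640258789), 178.47982788085938) 611 [[ 0.4941 -0.0188  0.02  ]]
outline (array([ 0.4954, -0.0181]), np.float64(0.05397493124221293))
tri (array([ 0.4941, -0.0188,  0.0167]), np.float64(9.929396284502649e-05))
[0.5699 0.0198 0.1995]
held disc centre in tool,r (array([-0.0015,  0.0001]), np.float64(0.030391576025206674))
```

```bash
python3 -m pendant '[[30,-1,20,0,0,0,56],[65,-2,50,0,0,0,56],[85,-2,90,0,0,0,56],[85,-2,125,0,0,0,56],[85,-2,150,0,0,0,56],[85,-2,160,0,0,0,56],[85,-2,160,0,0,0,56],[85,-2,160,0,0,0,56]]'
python3 - <<'E'
from h import *
np.set_printoptions(precision=4,suppress=True)
S=[]
for i in range(4):cam("side");s=bot.get_state();S.append(np.r_[s["tool_pos"],s["force"]])
print(np.mean(S,0),s["orientation"],s["grasp_force"])
E
```

```text
t: 10.8
tool_pos: [0.4951, -0.0187, 0.0405]
orientation: [0.001, -0.223, 0.975, -0.0]
force: [-0.3, 0.4, -0.9]
finger_gap: 0.7
grasp_force: 12.0
[ 0.4949 -0.0187  0.0405 -0.226  -0.4824 -1.1948] [ 0.0008 -0.2226  0.9749  0.    ] 11.991925937429642
```

```bash
python3 -m pendant '[[0.5,0,6,0,0,0,56],[0.5,0,12,0,0,0,56],[0.5,0,15,0,0,0,56],[0.5,0,16,0,0,0,56],[0.5,0,17,0,0,0,56],[0.5,0,18,0,0,0,56],[0.5,0,18,0,0,0,56],[0.5,0,18,0,0,0,56]]'
```

```text
t: 12.0
tool_pos: [0.4938, -0.0191, 0.0218]
orientation: [0.0, -0.223, 0.975, -0.0]
force: [-0.2, 1.2, 2.0]
finger_gap: 0.699
grasp_force: 12.0
```

```bash
python3 -m pendant '[[0,0,0.3,0,0,0,56],[0,0,0.3,0,0,0,56],[0,0,0.6,0,0,0,56],[0,0,0.6,0,0,0,56],[0,0,0.6,0,0,0,56],[0,0,0.6,0,0,0,56],[0,0,0.6,0,0,0,56],[0,0,0.6,0,0,0,56]]'
```

```text
t: 13.0
tool_pos: [0.4939, -0.0191, 0.0218]
orientation: [0.0, -0.223, 0.975, -0.0]
force: [-3.0, -0.0, 7.7]
finger_gap: 0.696
grasp_force: 12.1
```

```bash
python3 -m pendant '[[0,0,0,0,0,0,74],[0,0,0,0,0,0,74],[0,0,0,0,0,0,74],[0,0,0,0,0,0,74],[0,0,-15,0,0,0,74],[0,0,-40,0,0,0,74],[0,0,-80,0,0,0,74],[0,0,-120,0,0,0,74]]'
python3 -m pendant '[[-20,0,-20,0,0,0,74],[-50,0,-55,0,0,0,74],[-80,0,-60,0,0,0,74],[-85,0,-60,0,0,0,74],[-85,0,-60,0,0,0,74],[-85,0,-60,0,0,0,74],[-85,0,-60,0,0,0,74],[-85,0,-60,0,0,0,74]]'
python3 - <<'E'
from h import *
c=cam("wrist");np.save("pics/w5.npy",c,allow_pickle=True);cv2.imwrite("pics/w5.png",c["image"][:,:,::-1])
print(bot.get_state()["tool_pos"],bot.get_state()["orientation"])
np.set_printoptions(precision=4,suppress=True)
x=c["Rw"].T@(np.array([.4945,-.019,.038])-c["C"]);uv=(c["K"]@(x/x[2]))[:2]
e=disc(c,uv);print(uv,e,"disc",onplane(c,[e[0]],.038),bydepth(c,[e[0]]))
vv,uu=np.indices((420,560));W=bydepth(c,np.c_[uu.ravel(),vv.ravel()]).reshape(420,560,3)
d=np.hypot(W[...,0]-.4945,W[...,1]+.019)
m=((W[...,2]>.012)&(d<.08)&(vv<200)).astype(np.uint8)
# plane fit of disc top
k=(d<.022)&(W[...,2]>.03);A=np.c_[W[k][:,:2],np.ones(k.sum())];print("slope",np.linalg.lstsq(A,W[k][:,2],rcond=None)[0][:2],"top",np.median(W[k][:,2]))
k=max(cv2.findContours(m,0,1)[0],key=cv2.contourArea)[:,0].astype(float);print("base outline",circ(onplane(c,k,.02)))
r,n=ringfit(c,(uv[0],uv[1]+6),60);print("ring",r,n,onplane(c,[r[0]],.02))
E
```

```text
t: 14.0
tool_pos: [0.4934, -0.0192, 0.1419]
orientation: [-0.0, -0.223, 0.975, -0.0]
force: [0.8, 0.5, -0.2]
finger_gap: 0.85
grasp_force: 0.0
t: 15.0
tool_pos: [0.57, 0.0175, 0.201]
orientation: [-0.0, -0.222, 0.975, -0.0]
force: [0.4, -0.5, 0.5]
finger_gap: 0.847
grasp_force: 0.0
[0.57006705 0.01756887 0.20103855] [ 3.76744924e-05 -2.22443756e-01  9.74945524e-01  3.07107810e-06]
[280.2173 106.4714] ((282.1597595214844, 108.03359985351562), (78.42842102050781, 84.42645263671875), 173.81846618652344) disc [[ 0.4949 -0.0169  0.038 ]] [[ 0.4948 -0.0169  0.0372]]
slope [6.699  3.2782] top 0.038367049353201066
base outline (array([ 0.4953, -0.0181]), np.float64(0.0539889727390507))
ring ((282.0885925292969, 115.61445617675781), (105.9109115600586, 113.85289764404297), 66.35440826416016) 1271 [[ 0.5007 -0.014   0.02  ]]
```

View pics/w5.png

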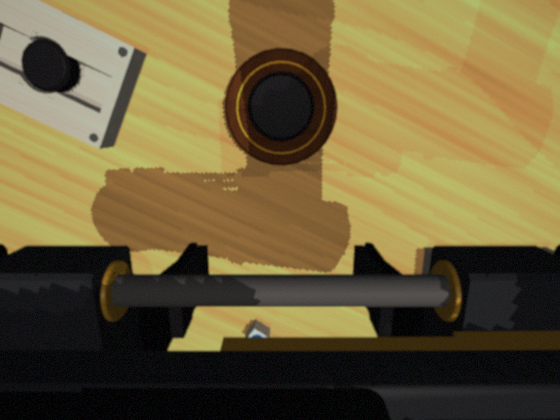

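The larger disc lies flat on the base at px (281,105), visually well centred in the brass ring. I'll measure it by depth, since the dark base pollutes the colour mask.

Run:
```python
from h import *
np.set_printoptions(precision=4,suppress=True)
c=np.load("pics/w5.npy",allow_pickle=True).item()
vv,uu=np.indices((420,560));W=bydepth(c,np.c_[uu.ravel(),vv.ravel()]).reshape(420,560,3)
near=np.hypot(uu-281,vv-105)<65
for lo,zz in((.033,.0345),(.012,.02)):
    m=(near&(W[...,2]>lo)).astype(np.uint8);k=max(cv2.findContours(m,0,1)[0],key=cv2.contourArea)[:,0].astype(float);print(lo,circ(onplane(c,k,zz)))
k=near&(np.hypot(uu-281,vv-105)<25);A=np.c_[W[k][:,:2],np.ones(k.sum())];print("slope",np.linalg.lstsq(A,W[k][:,2],rcond=None)[0][:2],"top",np.median(W[k][:,2]))
r=c["image"];g=cv2.GaussianBlur(r,(3,3),0).astype(int);m=(near&(g[...,0]-g[...,2]<22)&(np.hypot(uu-281,vv-105)<42)).astype(np.uint8)
m=cv2.morphologyEx(m,cv2.MORPH_OPEN,np.ones((5,5)));k=max(cv2.findContours(m,0,1)[0],key=cv2.contourArea);e=cv2.fitEllipse(k);print("colour",e,onplane(c,[e[0]],.035))
r,n=ringfit(c,(281,105),52);print("ring",r,n,onplane(c,[r[0]],.02))
```

```text
0.033 (array([ 0.4944, -0.0187]), np.float64(0.030314202029944216))
0.012 (array([ 0.4953, -0.0181]), np.float64(0.0539889727390507))
slope [0.2201 0.0936] top 0.03786959961449049
colour ((280.6584167480469, 106.19534301757812), (66.11721801757812, 69.38911437988281), 2.380825996398926) [[ 0.4939 -0.0188  0.035 ]]
ring ((280.5375061035156, 106.72498321533203), (87.61221313476562, 90.79754638671875), 4.9010725021362305) 305 [[ 0.4939 -0.019   0.02  ]]
```

```bash
python3 -m pendant '[[5,-30,0,0,0,0.08,74],[13,-75,0,0,0,0.16,72],[22,-120,0,0,0,0.24,70],[30,-165,0,0,0,0.32,66],[38,-210,0,0,0,0.40,62],[45,-245,0,0,0,0.449,60],[45.5,-253,0,0,0,0.449,60],[45.5,-253,0,0,0,0.449,60]]'
python3 - <<'E'
from h import *
np.set_printoptions(precision=4,suppress=True)
c5=np.load("pics/w5.npy",allow_pickle=True).item()
vv,uu=np.indices((420,560));W=bydepth(c5,np.c_[uu.ravel(),vv.ravel()]).reshape(420,560,3);k=np.hypot(uu-281,vv-105)<22
for n,h in(("left",uu<281),("right",uu>281),("up",vv<105),("down",vv>105)):print(n,np.median(W[k&h][:,2]))
for _ in range(4): cam("wrist")
s=bot.get_state();c=cam("wrist");np.save("pics/w6.npy",c,allow_pickle=True);cv2.imwrite("pics/w6.png",c["image"][:,:,::-1])
print(s["tool_pos"],s["orientation"])
x=c["Rw"].T@(np.array([.5544,-.2301,.03])-c["C"]);uv=(c["K"]@(x/x[2]))[:2]
e=disc(c,uv);print(uv,e,"disc",onplane(c,[e[0]],.03))
w1=np.load("pics/w1.npy",allow_pickle=True).item();print("tri",tri(w1,(285.24,119.8),c,e[0]))
E
```

```text
t: 16.05
tool_pos: [0.6389, -0.23, 0.2005]
orientation: [-0.0, 0.0, 1.0, 0.0]
force: [0.5, 0.7, -0.5]
finger_gap: 0.686
grasp_force: 0.0
left 0.03788357291220101
right 0.037825153103460685
up 0.0378380137984104
down 0.03787285633386778
[ 0.6391 -0.2287  0.2013] [ 0.0002 -0.0007  1.      0.    ]
[279.7886 105.6567] ((279.95306396484375, 105.14436340332031), (45.403289794921875, 50.216796875), 3.03005051612854) disc [[ 0.5538 -0.2299  0.03  ]]
tri (array([ 0.5547, -0.2301,  0.0519]), np.float64(0.0003691882190569195))
```

```bash
python3 -m pendant '[[25,0,20,0,0,0,60],[55,0,50,0,0,0,60],[85,-0.5,90,0,0,0,60],[85,-0.5,125,0,0,0,60],[85,-0.5,145,0,0,0,60],[85,-0.5,151,0,0,0,60],[85,-0.5,151,0,0,0,60],[85,-0.5,151,0,0,0,60]]'
python3 - <<'E'
from h import *
np.set_printoptions(precision=4,suppress=True)
S=[]
for i in range(4):cam("side");S.append(bot.get_state()["tool_pos"])
print(np.mean(S,0))
c5=np.load("pics/w5.npy",allow_pickle=True).item();c6=np.load("pics/w6.npy",allow_pickle=True).item()
e=disc(c5,(48,64));print(e,onplane(c5,[e[0]],.03),tri(c5,e[0],c6,(279.95,105.14)))
E
```

```text
t: 17.3
tool_pos: [0.555, -0.2304, 0.0512]
orientation: [0.001, -0.0, 1.0, -0.0]
force: [0.5, -0.5, 0.8]
finger_gap: 0.693
grasp_force: 0.0
[ 0.5547 -0.2305  0.0509]
((49.250308990478516, 66.373779296875), (46.75436782836914, 60.44020080566406), 125.87006378173828) [[ 0.5533 -0.2244  0.03  ]] (array([ 0.554 , -0.2298,  0.0217]), np.float64(0.0010511703500402066))
```

```bash
python3 -m pendant '[[0.5,0,12,0,0,0,60],[0.5,0,25,0,0,0,60],[0.5,0,33,0,0,0,60],[0.5,0,36,0,0,0,60],[0.5,0,36,0,0,0,60],[0.5,0,36,0,0,0,60],[0.5,0,36,0,0,0,40],[0.5,0,36,0,0,0,40]]' 12
python3 -m pendant '[[0,0,0,0,0,0,40],[0,0,0,0,0,0,40],[0,0,0,0,0,0,40],[0,0,0,0,0,0,40],[0,0,-3,0,0,0,40],[0,0,-8,0,0,0,40],[0,0,-14,0,0,0,40],[0,0,-14,0,0,0,40]]'
```

```text
t: 18.5
tool_pos: [0.5537, -0.2304, 0.0143]
orientation: [0.0, 0.0, 1.0, -0.0]
force: [-0.3, 1.2, 0.1]
finger_gap: 0.541
grasp_force: 0.0
t: 19.5
tool_pos: [0.5541, -0.2305, 0.0287]
orientation: [0.001, 0.0, 1.0, -0.0]
force: [0.2, -0.2, 0.3]
finger_gap: 0.521
grasp_force: 12.0
```

```bash
python3 -m pendant '[[0,0,-15,0,0,0,40],[0,0,-40,0,0,0,40],[0,0,-75,0,0,0,40],[-5,30,-110,0,0,0,40],[-12,75,-140,0,0,0,40],[-18,120,-160,0,0,0,40],[-24,165,-171,0,0,0,40],[-26,200,-171,0,0,0,40]]'
python3 -m pendant '[[0,10,0,0,0,0,40],[0,11.5,0,0,0,0,40],[0,11.5,0,0,0,0,40],[0,11.5,0,0,0,0,40],[0,11.5,0,0,0,0,40],[0,11.5,0,0,0,0,40],[0,11.5,0,0,0,0,40],[0,11.5,0,0,0,0,40]]'
python3 - <<'E'
from h import *
np.set_printoptions(precision=4,suppress=True)
S=[]
for i in range(4):cam("side");S.append(bot.get_state()["tool_pos"])
T=np.mean(S,0);s=bot.get_state();c=cam("wrist");np.save("pics/w7.npy",c,allow_pickle=True);cv2.imwrite("pics/w7.png",c["image"][:,:,::-1]);print(T,s["orientation"],s["grasp_force"])
x=c["Rw"].T@(np.array([.4944,-.0187,.038])-c["C"]);uv=(c["K"]@(x/x[2]))[:2]
vv,uu=np.indices((420,560));W=bydepth(c,np.c_[uu.ravel(),vv.ravel()]).reshape(420,560,3)
near=np.hypot(uu-uv[0],vv-uv[1])<68
for lo,zz in((.033,.0345),(.012,.02)):
    m=(near&(W[...,2]>lo)).astype(np.uint8);k=max(cv2.findContours(m,0,1)[0],key=cv2.contourArea)[:,0].astype(float);print(lo,circ(onplane(c,k,zz)))
print("top",np.median(W[np.hypot(uu-uv[0],vv-uv[1])<22][:,2]))
g=c["image"].max(2)
pts=[(u,next((v for v in range(190,300) if g[v,u]<50),0)) for u in range(248,314,3)]
q=s["orientation"];R=Ro.from_quat([*q[1:],q[0]]).as_matrix();P=onplane(c,pts,T[2]-.0025)-T;print("held",circ(P@R),pts[::4])
E
```

```text
t: 20.5
tool_pos: [0.5804, -0.0286, 0.2014]
orientation: [0.002, -0.0, 1.0, 0.0]
force: [-0.1, 0.6, -0.9]
finger_gap: 0.522
grasp_force: 12.0
t: 21.5
tool_pos: [0.5796, -0.0189, 0.1989]
orientation: [0.0, 0.0, 1.0, 0.0]
force: [0.0, 0.7, -0.4]
finger_gap: 0.521
grasp_force: 12.0
[ 0.5796 -0.0189  0.1989] [-0.  0.  1.  0.] 11.997849383561956
0.033 (array([ 0.4945, -0.0187]), np.float64(0.030297509450933378))
0.012 (array([ 0.4953, -0.018 ]), np.float64(0.05400278413576967))
top 0.037936117523877544
held (array([-0.0008, -0.0007]), np.float64(0.021555745521332877)) [(248, 240), (260, 230), (272, 226), (284, 225), (296, 228), (308, 235)]
```

View pics/w7.png

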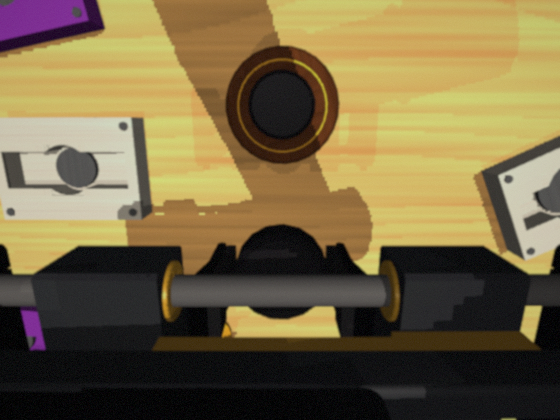

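The small disc is held level at px (281,268). The larger disc sits in the ring at (282,104), and both moulds are empty. Lowering now.

```bash
python3 -m pendant '[[30,0,20,0,0,0,40],[65,0,50,0,0,0,40],[85.5,0,85,0,0,0,40],[85.5,0,115,0,0,0,40],[85.5,0,134,0,0,0,40],[85.5,0,141,0,0,0,40],[85.5,0,141,0,0,0,40],[85.5,0,141,0,0,0,40]]'
python3 - <<'E'
from h import *
np.set_printoptions(precision=4,suppress=True)
S=[]
for i in range(4):cam("side");s=bot.get_state();S.append(np.r_[s["tool_pos"],s["force"]])
print(np.mean(S,0))
E
```

```text
t: 22.75
tool_pos: [0.4949, -0.0188, 0.0588]
orientation: [0.001, 0.0, 1.0, 0.0]
force: [0.5, -0.3, 0.2]
finger_gap: 0.519
grasp_force: 12.0
[ 0.4947 -0.0188  0.0587  0.0377  0.0208 -0.412 ]
```

```bash
python3 -m pendant '[[0.3,0,6,0,0,0,40],[0.3,0,12,0,0,0,40],[0.3,0,15,0,0,0,40],[0.3,0,16.5,0,0,0,40],[0.3,0,17.5,0,0,0,40],[0.3,0,18,0,0,0,40],[0.3,0,18,0,0,0,40],[0.3,0,18,0,0,0,40]]'
```

```text
t: 23.95
tool_pos: [0.4939, -0.0189, 0.0402]
orientation: [0.0, 0.0, 1.0, 0.0]
force: [-1.6, 0.4, 1.1]
finger_gap: 0.523
grasp_force: 12.0
```

```bash
python3 -m pendant '[[0,0,0.3,0,0,0,40],[0,0,0.3,0,0,0,40],[0,0,0.6,0,0,0,40],[0,0,0.6,0,0,0,40],[0,0,0.6,0,0,0,40],[0,0,0.6,0,0,0,40],[0,0,0.6,0,0,0,40],[0,0,0.6,0,0,0,40]]'
```

```text
t: 24.95
tool_pos: [0.4939, -0.0189, 0.0401]
orientation: [0.0, -0.0, 1.0, -0.0]
force: [-2.6, -0.4, 6.8]
finger_gap: 0.518
grasp_force: 12.0
```

Seated, with 6.8 N of contact force. Releasing, retreating and checking.

```bash
python3 -m pendant '[[0,0,0,0,0,0,62],[0,0,0,0,0,0,62],[0,0,0,0,0,0,62],[0,0,0,0,0,0,62],[0,0,-15,0,0,0,62],[0,0,-40,0,0,0,62],[0,0,-80,0,0,0,62],[0,0,-120,0,0,0,62]]'
python3 -m pendant '[[-20,0,-20,0,0,0,62],[-50,0,-40,0,0,0,62],[-80,0,-40,0,0,0,62],[-85,0,-40,0,0,0,62],[-85,0,-40,0,0,0,62],[-85,0,-40,0,0,0,62],[-85,0,-40,0,0,0,62],[-85,0,-40,0,0,0,62]]'
python3 - <<'E'
from h import *
np.set_printoptions(precision=4,suppress=True)
c=cam("wrist");cv2.imwrite("pics/w8.png",c["image"][:,:,::-1])
x=c["Rw"].T@(np.array([.4944,-.0187,.056])-c["C"]);uv=(c["K"]@(x/x[2]))[:2]
vv,uu=np.indices((420,560));W=bydepth(c,np.c_[uu.ravel(),vv.ravel()]).reshape(420,560,3)
near=np.hypot(uu-uv[0],vv-uv[1])<68
for lo,zz in((.051,.0525),(.033,.0345),(.012,.02)):
    m=(near&(W[...,2]>lo)).astype(np.uint8);k=max(cv2.findContours(m,0,1)[0],key=cv2.contourArea)[:,0].astype(float);print(lo,circ(onplane(c,k,zz)))
k=np.hypot(uu-uv[0],vv-uv[1])<16
for h in(uu<uv[0],uu>uv[0],vv<uv[1],vv>uv[1]):print(np.median(W[k&h][:,2]))
E
```

```text
t: 25.95
tool_pos: [0.4935, -0.019, 0.1603]
orientation: [-0.0, 0.0, 1.0, -0.0]
force: [1.2, 1.0, 0.3]
finger_gap: 0.716
grasp_force: 0.0
t: 26.95
tool_pos: [0.5785, -0.0189, 0.1996]
orientation: [0.0, 0.0, 1.0, 0.0]
force: [-0.4, -0.3, -0.8]
finger_gap: 0.713
grasp_force: 0.0
0.051 (array([ 0.4948, -0.0195]), np.float64(0.02234084151501397))
0.033 (array([ 0.4945, -0.0187]), np.float64(0.03030979586325345))
0.012 (array([ 0.4953, -0.0181]), np.float64(0.05397345160376863))
0.05590617842975615
0.055939097536976956
0.055908485822507875
0.05592986324015245
```

View pics/w8.png

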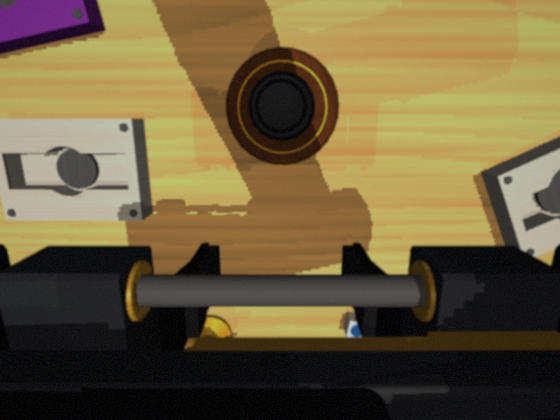

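The stack at px (282,104) is flat, with its top at 0.0559 m, and each disc is centred within about 1 mm. The gripper is clear.

```bash
python3 -c "
from station import bot
print(bot.sign_off())"
```

```text
the job is handed in; nothing more can be done
None
```

The job is handed in at about 27 s of robot time: the larger disc is on the base and the smaller one on top of it, both flat and measured within about 1 mm of centre, with no contact with the cup, chalk or mug; the hand-in returned no verdict.

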